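# Weigh the pot of stand-offs

### The arm

A 6-joint arm with a two-finger parallel gripper is mounted at the origin on the work surface. World frame = base frame: x ahead of the robot, y to its left, z up, the work surface at z = 0. Lengths are in m, angles in rad, forces in N, time in s.
With the tool pointing down it reaches from about 0.375 to 0.9 m from the base axis. Payload 3.1 kg.
Tool frame: the origin (TCP) lies between the finger pads; the fingertips stand 25 mm ahead of it and the grasp point (between the pads) lies 6 mm ahead of it; y points along the fingers, x is the direction in which the jaws open and shut, and the axes are right-handed (so a half turn about y gives the same grasp; the last joint's range is limited). The gripper opens to 87 mm and grips with 3 to 60 N. Pads are 19 mm wide; open, the fingers measure 117 mm over their backs; the gripper's body (75 mm by 190 mm) begins 51 mm behind the grasp point.
Start: joints at [1.056, 0.527, 1.433, -0, 1.181, -0.178], TCP at [0.206, 0.59, 0.248] pointing down, gripper open.
Joint ranges: [-3.08, 3.08], [-0.75, 2.2], [0.22, 2.44], [-1.43, 4.57], [0, 2.65], [-2.85, 2.85]. Speed limits (rad/s): [2.79, 2.79, 3.14, 3.14, 3.14, 3.14].

### API

Orientations are given as a unit quaternion [x, y, z, w].
In Python, from rig import robot gives the robot as it stands.
- The arm moves only by the tool carry_out, never from a script. Its argument "moves" is a list of rows, each a list of 7 numbers: the opening, from 0 (shut) to 1 (fully open), then the shift along the tool's x, y, z in cm, then the turn, a rotation vector about the tool's x, y, z in rad. In form: [[grip, x, y, z, rx, ry, rz], ...]. A call has 1 to 20 rows; each row is the pose to reach, as a shift and turn from the pose commanded when the call began, along the tool's axes at that moment; what a row does not reach only later rows make up. A row lasts 1/10 s, in which the tool goes at most 50 mm and 8.59 degrees, less where a joint would pass 70% of its speed; a pose out of reach is approached as far as the arm can. A call with a gripper value outside its range is refused whole. The fingers move at their own pace and stop on an object; "force" is the grip in N (left out, the last holds). Time passes only in rows, so rows that repeat a pose let the fingers close. It gives the time, the measured TCP pose, the force and the opening at its end, in the units of the state.
- robot.get_obs(): the state, without advancing time (a new reading comes with each control period).
- robot.camera(name): name is "scene" or "top" or "wrist"; returns the picture (384x512x3 uint8, red, green, blue); there is no depth.
- robot.camera_params(name): a dict with "fx", "fy", "cx", "cy" (pixels), "extrinsics" (4x4, takes a point from camera to world coordinates); the wrist camera has in their place "mount" (4x4, takes a point from camera to tool coordinates, whose origin is the TCP and whose axes are the tool frame's). Camera axes: x right, y down, z forward; pixel columns grow to the right and rows downward; lengths in m; the calibration is good to about 2 mm. A picture is of the moment at which its call begins: read the wrist's pose just before it. camera_params takes no time and is no camera call.
- robot.hand_in(): hands the job in, once; it reports no verdict.
The state is a dict: "time": time; "q": joint angles; "joint_velocities": joint speeds; "joint_torque": joint torques, N m; "position": TCP position; "tool_rot": TCP orientation; "ft_force": force on the tool from outside, world axes, zero at the start; "moment": the same for the moment, N m; "grip_width": finger opening in m.
Only numpy, scipy, OpenCV 4.12 (cv2) and the standard library are available. Lean on these libraries where they do the work, as an engineer would, in place of code of your own. Each camera call takes 0.05 s, during which the arm holds its last target.

### The job

Take the steel parts pot by its yellow handle out of the tilted cradle under the work light and set it down upright in the middle of the scale's pan. The scale is delicate: keep hold of the pot until the pan is carrying a good part of its weight, never press or drop it on, then let go; do not tip the pot further than it leans now, knock the light stand or disturb the other things on the bench.

Things in the scene. Friction and masses are not known exactly. Their poses are not given: they have to be found in the camera images.
- pot: Open steel pot, 90 mm diameter, 70 mm high, wall 3 mm, small brass parts fixed inside; 0.3 to 0.65 kg, varies. Origin: centre of underside; z: its axis towards the mouth. A rigid bail handle lies in its x-z plane: uprights at x = +-47 mm, 14 mm wide, and a top bar with a yellow grip. At the start it leans 35 degrees in the cradle, handle towards the stand's front, x-z plane = the stand's.
- grip (a point): Centre of the pot's yellow grip: 74 mm long (pot's x), 12 mm wide (y), 16 mm high, mid-line 118 mm above the pot's underside on its axis; 40 mm free between rim and grip. Axes as the pot.
- stand: Fixed grey stand carrying the cradle and a work light. Origin on the bench, front = -x (roughly to the robot). Base plate x -50..150, y -150..150 mm, 8 mm thick. With the pot in the cradle, the yellow grip's centre lies at (0, 0, 162) mm in this frame. Two posts of 16 mm at x 50, y +-140 mm hold the light bar.
- cradle (a point): Where the pot's underside centre rests: at (68, 0, 65) mm in the stand's frame, same axes. The cradle is a steel plate sloping down to the front at 35 degrees with a front lip 22 mm high and side fences 16 mm high, 2 to 4 mm from the pot. Draw the pot some 45 mm along its own axis to clear the lip, then out to the front.
- light_edge (a point): Middle of the lower front edge of the aluminium light bar, at (-5, 0, 284) mm in the stand's frame; the bar runs 95 mm back, 310 mm across, 28 mm high. It leaves no room for a gripper straight above the handle; one tilted 35 to 45 degrees, coming from the front with the fingers pointing ahead and down, clears it.
- scale: Fixed grey bench scale, 190 x 170 mm, body 36 mm high, display at its front (-x). Origin on the bench below its middle (the pan's centre is 12 mm behind it, at x = +12 mm).
- pan_top (a point): Centre of the upper face of the scale's round aluminium pan (140 mm diameter, 54 mm above the bench when empty, a dark ring of 94 mm marks the middle). z up. It sinks with the pan.
- pan (a joint): How far the pan has sunk, m: 0 empty, stop at 0.009. Damped spring: each 1.5 N more sinks it 1 mm (the pot alone 1.8 to 3.9 mm). Above 0.0065 (about 10 N) the scale is overloaded.
- spool: Bystander: blue solder-wire spool, 52 mm diameter, 46 mm high, on the stand's base plate beside the cradle. Origin centre of underside.
- tin_lid: Bystander: flat steel tin lid, 104 mm diameter, 9 mm high, lying in front of the scale. Origin centre of underside.
- circuit_board: Bystander: green circuit board 100 x 66 mm, 16 mm high with its parts. Origin centre of underside.
- parts_tin: Bystander: open round steel tin, 124 mm diameter, 45 mm high. Origin centre of underside.
- iron_holder: Bystander: soldering iron with orange handle in a sloping coil holder on a round 96 mm foot, 200 mm high. Origin centre of underside.
- screwdriver: Bystander: red screwdriver 170 mm long, lying. Origin at its underside.
- flux_bottle: Bystander: clear bottle with red cap, 48 mm diameter, 110 mm high. Origin centre of underside.
Things that resemble listed ones, but are neither listed nor needed, are in the scene too. Leave any blue or brown look-alike of the pot alone.

How it is judged:
By the outcome, as a careful person would: the job done as asked, in the order asked, and still so for the second after the job is handed in, with the robot touching nothing.
It also fails if it takes over 62 s, if anything falls off the work surface, if the arm or the gripper's body presses on something with over 40 N, if the wrist force passes 120 N, or if a joint passes its speed limit or range.

## Working session

There is one attempt and no reset: what is moved stays moved. The work goes in short steps, Python scripts to look and compute and a tool call to move; the robot and the scene stay as the last step left them, time stands still between calls to the robot, and variables do not carry over. Pictures are saved under pics/ and viewed, and the job is handed in when it is done.

Besides the shell and the picture viewer there is one more tool, called after "Emit:" as name([rows], argument=value, ...), one row to a line, values as JSON. carry_out: Moves the arm, as the interface text tells. Its arguments: {"type":"object","properties":{"moves":{"type":"array"},"force":{"type":"number"}},"required":["moves"]}

```bash
mkdir -p pics; ls; python3 - <<'E'
from rig import robot
import cv2,numpy as np
np.set_printoptions(precision=4,suppress=True)
o=robot.get_obs();print(o)
for n in("scene","top","wrist"):
    cv2.imwrite(f"pics/{n}0.png",robot.camera(n)[:,:,::-1]);print(n,robot.camera_params(n))
E
```

```text
pics
{'time': 0.0, 'q': array([ 1.0565,  0.5285,  1.4339, -0.    ,  1.1814, -0.1785]), 'joint_velocities': array([ 0.0008, -0.0006,  0.0029,  0.0003,  0.0002, -0.0005]), 'joint_torque': array([ -0.0008, -44.0028, -17.6601,   0.0633,   0.0581,  -0.0001]), 'position': array([0.2056, 0.5895, 0.2466]), 'tool_rot': array([ 0.5769,  0.4087, -0.4101, -0.5762]), 'ft_force': array([-0.1063, -0.2465,  0.718 ]), 'moment': array([-0.0055, -0.0418, -0.0199]), 'grip_width': 0.08723885509529349}
scene {'fx': 444.30778474624896, 'fy': 444.30778474624896, 'cx': 252.83505922625838, 'cy': 181.0934898133193, 'extrinsics': array([[ 0.8248,  0.4537, -0.3375,  1.0915],
       [ 0.5654, -0.6705,  0.4804, -0.7418],
       [-0.0084, -0.587 , -0.8095,  1.4033],
       [ 0.    ,  0.    ,  0.    ,  1.    ]])}
top {'fx': 398.173750932774, 'fy': 398.173750932774, 'cx': 252.7026735397352, 'cy': 186.72284860833634, 'extrinsics': array([[-0.0158, -0.9926,  0.1203,  0.3924],
       [-0.9999,  0.0156, -0.0023,  0.0051],
       [ 0.0005, -0.1203, -0.9927,  1.5154],
       [ 0.    ,  0.    ,  0.    ,  1.    ]])}
wrist {'fx': 306.72374714400763, 'fy': 306.72374714400763, 'cx': 256.9353508207837, 'cy': 193.08789426977228, 'mount': array([[ 1.    , -0.0006, -0.0009, -0.0011],
       [ 0.0007, -0.258 ,  0.9661, -0.1367],
       [-0.0008, -0.9661, -0.258 ,  0.0704],
       [ 0.    ,  0.    ,  0.    ,  1.    ]])}
```

View pics/scene0.png

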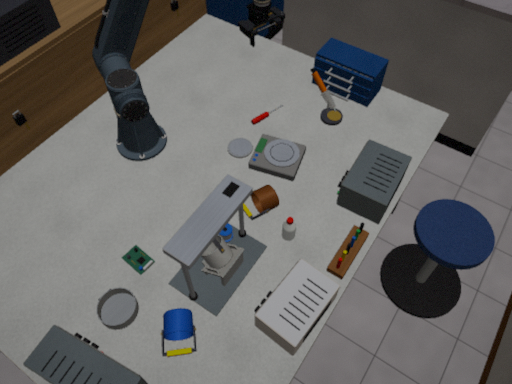

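View pics/top0.png

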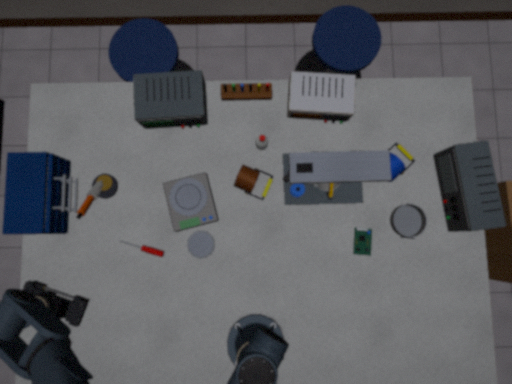

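View pics/wrist0.png

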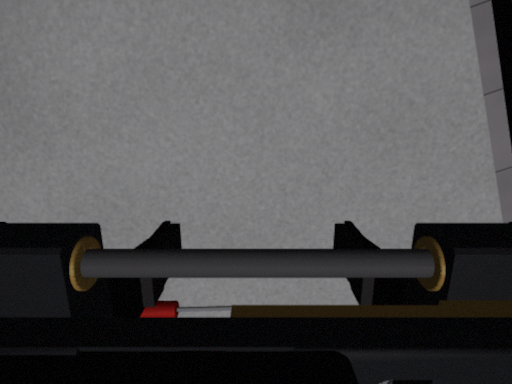

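The scene and top views show the stand (scene 220,250; top 323,178), with the scale at top (190,202). There are three yellow-handled pots: brown at top (252,181), blue at (402,158), and the steel one under the light at (332,190). The steel pot fits the description. I'll confirm it in enlarged crops.

```bash
python3 - <<'E'
import cv2
t=cv2.imread("pics/top0.png");s=cv2.imread("pics/scene0.png")
cv2.imwrite("pics/tA.png",cv2.resize(t[135:220,270:420],None,fx=5,fy=5,interpolation=cv2.INTER_CUBIC))
cv2.imwrite("pics/tB.png",cv2.resize(t[150:270,150:290],None,fx=5,fy=5,interpolation=cv2.INTER_CUBIC))
cv2.imwrite("pics/sA.png",cv2.resize(s[170:320,150:300],None,fx=4,fy=4,interpolation=cv2.INTER_CUBIC))
cv2.imwrite("pics/sB.png",cv2.resize(s[125:190,220:320],None,fx=7,fy=7,interpolation=cv2.INTER_CUBIC))
E
```

```text
(no output)
```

View pics/tA.png

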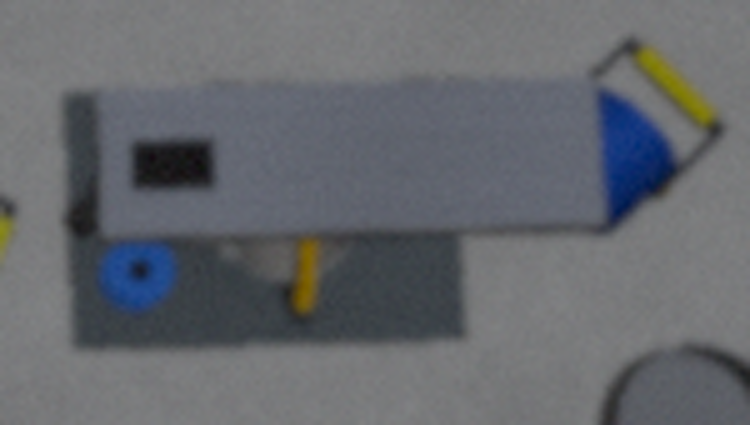

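View pics/tB.png

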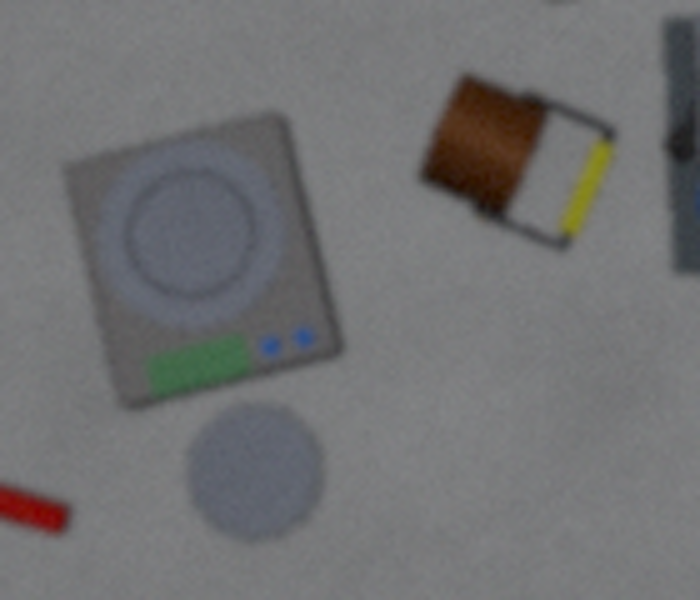

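View pics/sA.png

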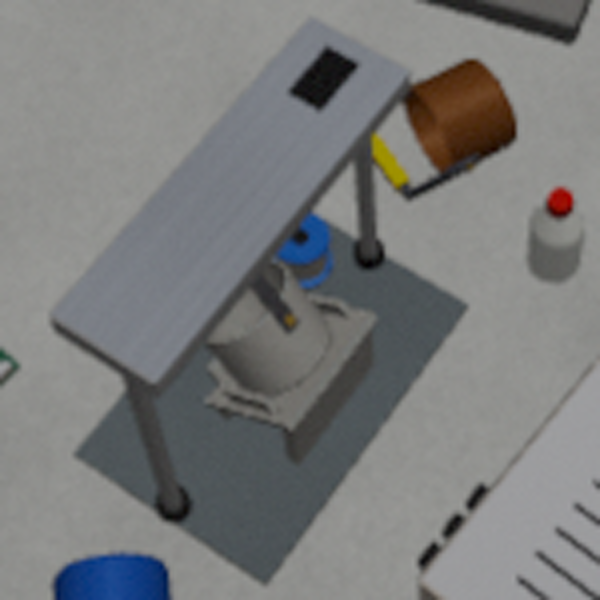

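View pics/sB.png

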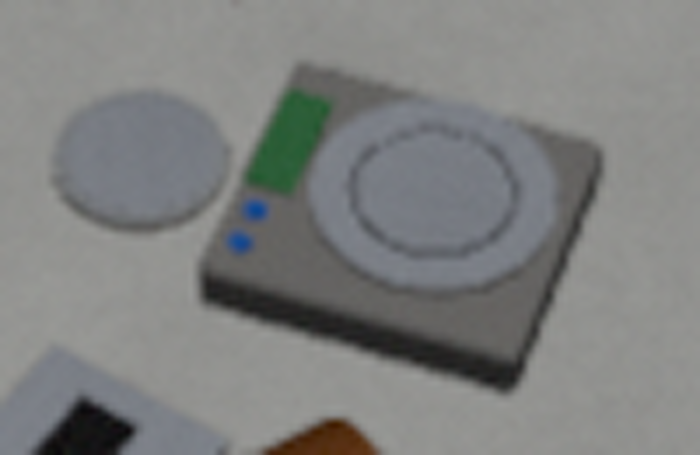

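```bash
cat > h.py <<'E'
from rig import robot
import cv2,numpy as np
from scipy.optimize import least_squares
from scipy.spatial.transform import Rotation as R
np.set_printoptions(precision=4,suppress=True)
def proj(n,P):
    c=robot.camera_params(n);E=c["extrinsics"] if n!="wrist" else c["E"]
    return projE(c,E,P)
def projE(c,E,P):
    p=(np.atleast_2d(P)-E[:3,3])@E[:3,:3]
    return np.c_[c["fx"]*p[:,0]/p[:,2]+c["cx"],c["fy"]*p[:,1]/p[:,2]+c["cy"]]
def up(uv,k,o): return (np.array(uv,float)+.5)/k-.5+np.array(o)
def fr(x,y,a,P):
    P=np.atleast_2d(np.array(P,float));c,s=np.cos(a),np.sin(a)
    return P@np.array([[c,-s,0],[s,c,0],[0,0,1]]).T+[x,y,0]
E
cat > fit.py <<'E'
from h import *
tA=lambda u:up(u,5,(270,135)); tB=lambda u:up(u,5,(150,150)); sA=lambda u:up(u,4,(150,170)); sB=lambda u:up(u,7,(220,125))
S=[("top",tA((76,347)),(-50,150,8)),("top",tA((464,337)),(-50,-150,8)),
("top",tA((100,234)),(-5,155,312)),("top",tA((605,227)),(-5,-155,312)),("top",tA((597,79)),(90,-155,312)),("top",tA((100,90)),(90,155,312)),
("scene",sA((77,453)),(-50,-150,8)),("scene",sA((266,583)),(150,-150,8)),("scene",sA((467,306)),(150,150,8)),
("scene",sA((312,18)),(-5,155,312)),("scene",sA((412,72)),(90,155,312)),("scene",sA((55,318)),(-5,-155,312)),("scene",sA((152,378)),(90,-155,312))]
C=[("top",tB((190,233)),(12,0,54)),("scene",sB((434,190)),(12,0,54)),
("top",tB((66,164)),(95,85,36)),("top",tB((283,113)),(95,-85,36)),("top",tB((342,352)),(-95,-85,36)),("top",tB((124,407)),(-95,85,36)),
("scene",sB((601,150)),(95,85,36)),("scene",sB((303,66)),(-95,85,36)),("scene",sB((203,270)),(-95,-85,36)),("scene",sB((517,365)),(95,-85,36))]
for nm,L,x0 in(("stand",S,(.45,-.2,0)),("scale",C,(.45,.15,.2))):
    f=lambda v:np.concatenate([(proj(n,fr(*v,np.array(P)/1e3))[0]-u) for n,u,P in L])
    r=least_squares(f,x0,loss="soft_l1");print(nm,r.x,np.degrees(r.x[2]));print(f(r.x).reshape(-1,2).round(1).tolist())
    if nm=="stand":
        print("grip",fr(*r.x,np.array([0,0,.162])))
    else: print("pan",fr(*r.x,np.array([.012,0,.054])))
R0=R.from_quat(robot.get_obs()["tool_rot"]);print("tool axes cols\n",R0.as_matrix())
E
python3 fit.py
```

```text
stand [ 0.559  -0.2665  0.0068] 0.3878395712068006
[[-0.6, -0.2], [0.8, -0.0], [0.3, -0.1], [0.8, -0.9], [0.5, -1.9], [-0.7, -1.8], [-1.3, -0.6], [-0.5, -0.2], [0.5, -0.9], [-0.4, -1.6], [0.2, -1.1], [-2.5, -1.5], [0.2, 1.3]]
grip [[ 0.559  -0.2665  0.162 ]]
scale [0.5251 0.235  0.2365] 13.552501591543937
[[1.2, 0.3], [-1.4, -0.2], [-0.5, -1.1], [0.2, -2.1], [0.5, -0.9], [-0.6, -0.4], [0.8, -1.3], [-0.8, -1.5], [-1.5, -0.4], [-0.1, -0.3]]
pan [[0.5367 0.2378 0.054 ]]
tool axes cols
 [[ 0.3295 -0.0008 -0.9442]
 [ 0.9442 -0.0015  0.3295]
 [-0.0017 -1.      0.0003]]
```

```bash
cat >> h.py <<'E'
def Rt(tilt,a):
    # tool y = fingers ahead(a)+down, tool x = level left of a
    t=np.radians(tilt);y=np.array([np.sin(t)*np.cos(a),np.sin(t)*np.sin(a),-np.cos(t)])
    x=np.array([-np.sin(a),np.cos(a),0]);return np.c_[x,y,np.cross(x,y)]
def rel(p,M,o=None,q=None):
    o=o or robot.get_obs();p0=o["position"];R0=R.from_quat(o["tool_rot"]).as_matrix()
    return np.r_[(R0.T@(np.array(p)-p0))*100,R.from_matrix(R0.T@M).as_rotvec()].round(3).tolist()
E
python3 - <<'E'
from h import *
a=.007;g=np.array([.559,-.2665,.162])
print(rel([.42,.35,.33],Rt(0,a)))
print(rel([.47,.05,.33],Rt(15,a)))
T=Rt(35,a);print(g-T[:,1]*.156,rel(g-T[:,1]*.156,T))
E
```

```text
[-15.574, -8.304, -28.132, -0.001, -0.343, -0.002]
[-42.251, -8.262, -42.738, -0.26, -0.341, -0.047]
[ 0.4695 -0.2671  0.2898] [-72.202, -4.192, -53.144, -0.605, -0.332, -0.106]
```

Emit:
carry_out([
  [1,-4,-4,-7,0,-0.1,0],
  [1,-8,-8.3,-14,0,-0.2,0],
  [1,-12,-8.3,-21,0,-0.3,0],
  [1,-15.6,-8.3,-28.1,0,-0.343,0],
  [1,-20,-8.3,-30.5,-0.04,-0.343,-0.01],
  [1,-24,-8.3,-33,-0.09,-0.343,-0.02],
  [1,-28.5,-8.3,-35.5,-0.14,-0.343,-0.03],
  [1,-33,-8.3,-38,-0.18,-0.343,-0.035],
  [1,-37.5,-8.3,-40.5,-0.22,-0.343,-0.04],
  [1,-42.3,-8.3,-42.7,-0.26,-0.341,-0.047],
  [1,-47,-7.7,-44.3,-0.31,-0.341,-0.055],
  [1,-51,-7,-45.9,-0.36,-0.34,-0.065],
  [1,-55,-6.4,-47.4,-0.42,-0.338,-0.075],
  [1,-59,-5.8,-48.9,-0.47,-0.337,-0.082],
  [1,-63,-5.2,-50.3,-0.52,-0.335,-0.09],
  [1,-67,-4.7,-51.6,-0.57,-0.333,-0.1],
  [1,-72.2,-4.2,-53.1,-0.605,-0.332,-0.106],
  [1,-72.2,-4.2,-53.1,-0.605,-0.332,-0.106],
  [1,-72.2,-4.2,-53.1,-0.605,-0.332,-0.106],
])

```text
time: 2.05
position: [0.4853, -0.2115, 0.3142]
tool_rot: [0.626, 0.618, -0.333, -0.339]
ft_force: [1.6, 0.6, 0.2]
grip_width: 0.0868
```

```bash
python3 - <<'E'
from h import *
o=robot.get_obs();print(o["time"],o["q"],o["position"],R.from_quat(o["tool_rot"]).as_matrix(),Rt(35,.007))
im=robot.camera("wrist")[:,:,::-1];cv2.imwrite("pics/w1.png",im);np.savez("w1.npz",p=o["position"],q=o["tool_rot"])
E
```

```text
2.05 [-0.8507  0.1785  1.9492  0.6676  0.7193 -2.854 ] [ 0.4853 -0.2115  0.3142] [[ 0.0133  0.5474 -0.8368]
 [ 0.9999 -0.0055  0.0123]
 [ 0.0022 -0.8369 -0.5474]] [[-0.007   0.5736 -0.8191]
 [ 1.      0.004  -0.0057]
 [ 0.     -0.8192 -0.5736]]
```

View pics/w1.png

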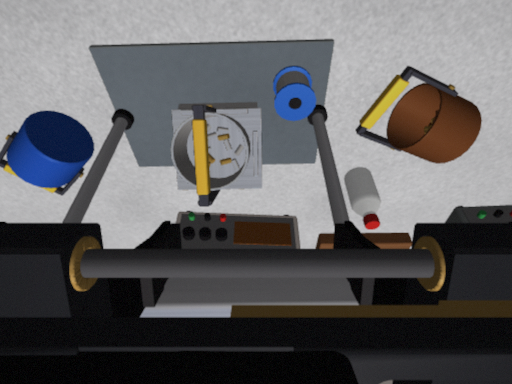

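The requested pose ran joint 6 into its limit (-2.85), so I'll use the half-turned grasp. First I'll use this view to refine the stand's position: the steel pot is at (212,150), with its yellow grip from (199,118) to (204,190).

```bash
python3 - <<'E'
import cv2
t=cv2.imread("pics/w1.png")
cv2.imwrite("pics/w1a.png",cv2.resize(t[30:215,85:345],None,fx=3,fy=3,interpolation=cv2.INTER_CUBIC))
E
```

```text
(no output)
```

View pics/w1a.png

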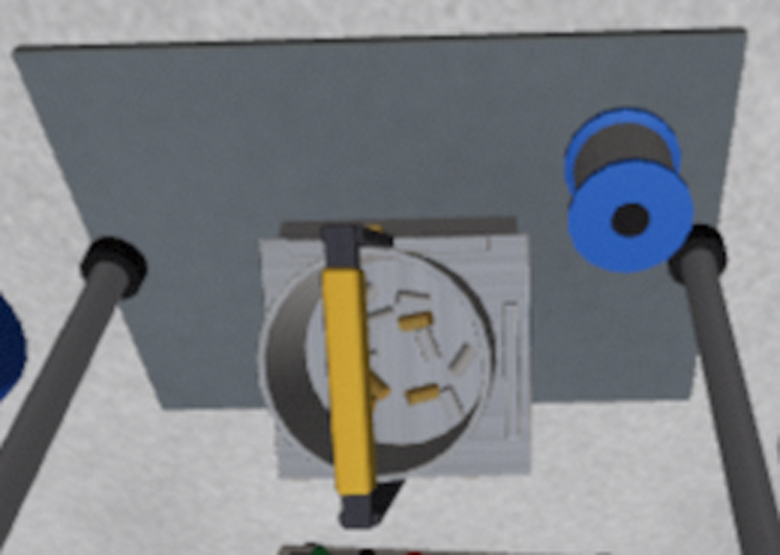

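```bash
cat > fit2.py <<'E'
from h import *
exec(open("fit.py").read().split("for nm")[0].split("\n",1)[1])
d=np.load("w1.npz");c=robot.camera_params("wrist")
T=np.eye(4);T[:3,:3]=R.from_quat(d["q"]).as_matrix();T[:3,3]=d["p"];EW=T@c["mount"]
w=lambda u:up(u,3,(85,30))
th=np.radians(35);pot=lambda x,y,z:np.array([68+x*np.cos(th)-z*np.sin(th),y,65+x*np.sin(th)+z*np.cos(th)])
W=[(w((16,47)),(-50,-150,8)),(w((745,30)),(-50,150,8)),(w((163,408)),(150,-150,8)),(w((690,399)),(150,150,8)),
 (w((343,267)),pot(-37,0,126)),(w((355,493)),pot(37,0,126)),(w((113,272)),(50,-140,8)),(w((697,258)),(50,140,8))]
def f(v):
    a=[(proj(n,fr(*v[:3],np.array(P)/1e3))[0]-u) for n,u,P in S]
    # wrist with small orientation error of camera
    E2=EW.copy()
    b=[(projE(c,E2,fr(*v[:3],np.array(P)/1e3))[0]-u) for u,P in W]
    return np.array(a),np.array(b)
for nm,ff in(("wrist only",lambda v:f(v)[1].ravel()),("all",lambda v:np.r_[f(v)[0].ravel(),f(v)[1].ravel()])):
    r=least_squares(ff,(.56,-.266,0.));print(nm,r.x);print(f(r.x)[1].round(1).tolist())
E
python3 fit2.py
```

```text
wrist only [ 0.5547 -0.2679  0.0077]
[[-2.6, 0.3], [2.4, 0.3], [-0.6, 0.6], [0.7, 0.6], [-0.8, 2.7], [-0.2, 3.6], [1.7, -4.4], [-0.2, -3.5]]
all [ 0.5557 -0.2677  0.0084]
[[-2.0, 1.3], [2.5, 1.0], [-0.2, 1.1], [0.9, 1.0], [-0.4, 3.6], [0.2, 4.3], [2.1, -3.8], [-0.1, -3.0]]
```

```bash
python3 - <<'E'
from h import *
print(rel([.42,-.2,.36],Rt(5,.0)))
E
```

```text
[1.858, -7.432, 3.412, 0.498, -0.015, -0.015]
```

Emit:
carry_out([
  [1,1,-5,3.4,0.06,0,0],
  [1,1.9,-7.4,3.4,0.2,0,0],
  [1,1.9,-7.4,3.4,0.35,0,0],
  [1,1.9,-7.4,3.4,0.5,0,0],
  [1,1.9,-7.4,3.4,0.5,0,0],
  [1,1.9,-7.4,3.4,0.5,0,0],
])

```text
time: 2.7
position: [0.4177, -0.1891, 0.3573]
tool_rot: [0.522, 0.518, -0.477, -0.482]
ft_force: [-0.9, 0.7, -0.1]
grip_width: 0.0869
```

Emit:
carry_out([
  [1,0,0,0,0,0.14,0],
  [1,0,0,0,0,0.28,0],
  [1,0,0,0,0,0.42,0],
  [1,0,0,0,0,0.56,0],
  [1,0,0,0,0,0.7,0],
  [1,0,0,0,0,0.84,0],
  [1,0,0,0,0,0.98,0],
  [1,0,0,0,0,1.12,0],
  [1,0,0,0,0,1.26,0],
  [1,0,0,0,0,1.4,0],
  [1,0,0,0,0,1.54,0],
  [1,0,0,0,0,1.68,0],
  [1,0,0,0,0,1.82,0],
  [1,0,0,0,0,1.96,0],
  [1,0,0,0,0,2.1,0],
  [1,0,0,0,0,2.24,0],
  [1,0,0,0,0,2.38,0],
  [1,0,0,0,0,2.52,0],
  [1,0,0,0,0,2.66,0],
  [1,0,0,0,0,2.8,0],
])

```text
time: 4.7
position: [0.4159, -0.1893, 0.3571]
tool_rot: [-0.557, 0.389, -0.435, 0.591]
ft_force: [0.3, -0.0, 0.5]
grip_width: 0.0869
```

```bash
cat >> h.py <<'E'
F=np.diag([-1.,1,-1])
E
python3 - <<'E'
from h import *
o=robot.get_obs();print(o["time"],o["q"],o["position"]);print(R.from_quat(o["tool_rot"]).as_matrix())
a=.008;g=np.array([.5545,-.2677,.162])
for t in(35,40,45):
    T=Rt(t,a)@F;print(t,g-T[:,1]*.146,rel(g-T[:,1]*.146,T))
E
```

```text
4.7 [-0.7065  0.1344  1.7232  0.0571  1.2237  0.522 ] [ 0.4159 -0.1893  0.3571]
[[ 0.3178  0.081   0.9447]
 [-0.9478  0.0013  0.3187]
 [ 0.0246 -0.9967  0.0772]]
35 [ 0.4708 -0.2684  0.2816] [9.052, 7.962, 2.075, 0.525, 0.309, -0.084]
40 [ 0.4607 -0.2685  0.2738] [8.72, 8.653, 1.058, 0.612, 0.306, -0.098]
45 [ 0.4513 -0.2685  0.2652] [8.407, 9.434, 0.102, 0.698, 0.303, -0.112]
```

```bash
python3 - <<'E'
from h import *
a=.008;g=np.array([.5545,-.2677,.162])
T=Rt(43,a)@F;print(rel(g-T[:,1]*.126,T))
E
```

```text
[8.917, 10.68, 1.655, 0.664, 0.304, -0.107]
```

Emit:
carry_out([
  [1,3,3,0.2,0.13,0.06,-0.02],
  [1,6,6,0.5,0.26,0.12,-0.04],
  [1,8.9,9,1,0.4,0.18,-0.06],
  [1,8.9,10.7,1.6,0.53,0.24,-0.08],
  [1,8.9,10.7,1.66,0.664,0.304,-0.107],
  [1,8.9,10.7,1.66,0.664,0.304,-0.107],
  [1,8.9,10.7,1.66,0.664,0.304,-0.107],
  [1,8.9,10.7,1.66,0.664,0.304,-0.107],
])

```text
time: 5.5
position: [0.4696, -0.2689, 0.2548]
tool_rot: [-0.285, 0.28, -0.644, 0.652]
ft_force: [0.2, 0.8, 0.6]
grip_width: 0.0869
```

```bash
python3 - <<'E'
from h import *
o=robot.get_obs();print(o["time"],o["q"],o["position"],o["ft_force"]);print(R.from_quat(o["tool_rot"]).as_matrix())
print(Rt(43,.008)@F)
im=robot.camera("wrist")[:,:,::-1];cv2.imwrite("pics/w2.png",im);np.savez("w2.npz",p=o["position"],q=o["tool_rot"])
a=.008;g=np.array([.5545,-.2677,.162])
T=Rt(43,a)@F
for s in(.046,.006):print(rel(g-T[:,1]*s,T))
E
```

```text
5.5 [-1.0609  0.3408  2.0716  1.182   0.7022 -0.4417] [ 0.4696 -0.2689  0.2548] [0.1779 0.7958 0.5672]
[[ 0.0131  0.6808  0.7324]
 [-0.9999  0.0072  0.0112]
 [ 0.0024 -0.7325  0.6808]]
[[ 0.008   0.682   0.7313]
 [-1.      0.0055  0.0059]
 [ 0.     -0.7314  0.682 ]]
[-0.078, 7.977, -0.212, 0.001, 0.007, -0.001]
[-0.073, 11.977, -0.21, 0.001, 0.007, -0.001]
```

View pics/w2.png

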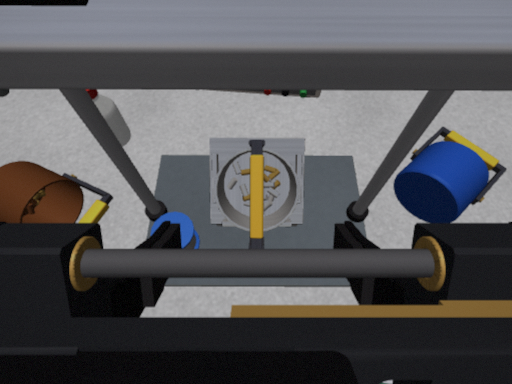

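```bash
python3 - <<'E'
from h import *
d=np.load("w2.npz");c=robot.camera_params("wrist")
T=np.eye(4);T[:3,:3]=R.from_quat(d["q"]).as_matrix();T[:3,3]=d["p"];EW=T@c["mount"]
th=np.radians(35);pot=lambda x,y,z:np.array([68+x*np.cos(th)-z*np.sin(th),y,65+x*np.sin(th)+z*np.cos(th)])/1e3
P=np.array([pot(-37,0,126),pot(37,0,126),[-.005,0,.284],[-.005,.155,.284]])
print(projE(c,EW,fr(.5545,-.2677,.008,P)))
t=cv2.imread("pics/w2.png");cv2.imwrite("pics/w2a.png",cv2.resize(t[70:250,180:340],None,fx=4,fy=4,interpolation=cv2.INTER_CUBIC)[:600])
hs=cv2.cvtColor(t,cv2.COLOR_BGR2HSV);m=cv2.inRange(hs,(15,120,60),(35,255,255));m[:, :248]=0;m[:,268:]=0;ys,xs=np.nonzero(m[100:250]);ys+=100
k=[(y,xs[ys==y].min(),xs[ys==y].max()) for y in range(150,245,10) if (ys==y).any()];print(k,ys.min(),ys.max())
E
```

```text
[[255.0113 236.3699]
 [255.4137 151.3224]
 [254.8254  93.9621]
 [-38.4762  92.3214]]
[(160, np.int64(250), np.int64(263)), (170, np.int64(248), np.int64(267)), (180, np.int64(250), np.int64(267)), (190, np.int64(250), np.int64(262)), (200, np.int64(250), np.int64(262)), (210, np.int64(250), np.int64(262)), (220, np.int64(250), np.int64(262)), (230, np.int64(250), np.int64(262))] 154 238
```

View pics/w2a.png

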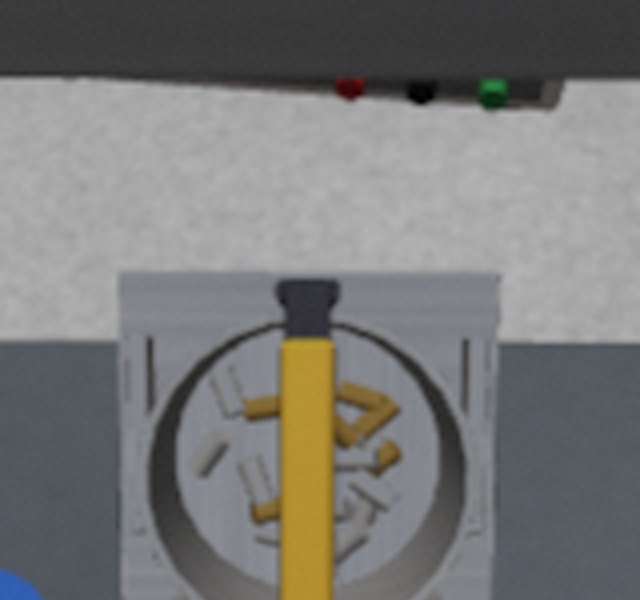

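Emit:
carry_out([
  [0.6,0,3,-0.2,0,0,0],
  [0.6,0,6,-0.3,0,0,0],
  [0.6,0,8,-0.3,0,0,0],
  [0.6,0,9,-0.3,0,0,0],
  [0.6,0,10,-0.3,0,0,0],
  [0.6,0,11,-0.3,0,0,0],
  [0.6,0,11.9,-0.3,0,0,0],
  [0.6,0,11.9,-0.3,0,0,0],
  [0.6,0,11.9,-0.3,0,0,0],
])

```text
time: 6.45
position: [0.5497, -0.268, 0.1661]
tool_rot: [-0.285, 0.279, -0.644, 0.653]
ft_force: [0.6, -0.5, -0.5]
grip_width: 0.0524
```

```bash
python3 - <<'E'
from h import *
o=robot.get_obs();print(o["time"],o["q"],o["position"],o["ft_force"],o["moment"])
im=robot.camera("wrist")[:,:,::-1];cv2.imwrite("pics/w3.png",im)
E
```

```text
6.45 [-0.8959  0.586   2.      1.5174  0.5685 -0.6931] [ 0.5497 -0.268   0.1661] [ 0.6017 -0.5398 -0.5048] [-0.0714  0.5913  0.0224]
```

View pics/w3.png

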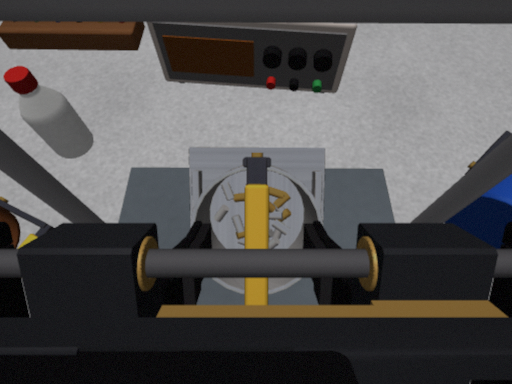

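Emit:
carry_out([
  [0.3,0,0,0,0,0,0],
  [0.2,0,0,0,0,0,0],
  [0.05,0,0,0,0,0,0],
  [0,0,0,0,0,0,0],
  [0,0,0,0,0,0,0],
  [0,0,0,0,0,0,0],
  [0,0,0,0,0,0,0],
  [0,0,0,0,0,0,0],
], force=60)

```text
time: 7.3
position: [0.5497, -0.2677, 0.166]
tool_rot: [-0.285, 0.279, -0.644, 0.653]
ft_force: [-0.7, -0.1, 0.3]
grip_width: 0.0112
```

```bash
python3 - <<'E'
from h import *
o=robot.get_obs();print(o["time"],o["position"],o["ft_force"],o["moment"],o["grip_width"])
M=R.from_quat(o["tool_rot"]).as_matrix();th=np.radians(35)
u=np.array([-np.sin(th),-np.sin(th)*.008,np.cos(th)])
for s in(.01,.02,.03,.04,.05):print(s,M.T@u*s*100)
print("front",M.T@[-10,-.08,0], "up",M.T@[0,0,10])
E
```

```text
7.3 [ 0.5497 -0.2677  0.166 ] [-0.6576 -0.1382  0.2895] [0.0652 0.5046 0.0992] 0.011208001050818055
0.01 [-0.002  -0.9902  0.1397]
0.02 [-0.0039 -1.9804  0.2793]
0.03 [-0.0059 -2.9706  0.419 ]
0.04 [-0.0078 -3.9608  0.5587]
0.05 [-0.0098 -4.951   0.6983]
front [-0.0695 -6.8238 -7.3101] up [ 0.0248 -7.3101  6.8236]
```

Gripped at 11 mm with no disturbing force. Next I'll draw the pot 20 mm slowly along its own axis and check.

Emit:
carry_out([
  [0,0,-0.5,0.07,0,0,0],
  [0,0,-1,0.14,0,0,0],
  [0,0,-1.5,0.21,0,0,0],
  [0,0,-2,0.28,0,0,0],
  [0,0,-2,0.28,0,0,0],
])

```text
time: 7.8
position: [0.5373, -0.2681, 0.1828]
tool_rot: [-0.285, 0.279, -0.644, 0.652]
ft_force: [1.4, -0.1, -4.2]
grip_width: 0.0116
```

```bash
python3 - <<'E'
from h import *
o=robot.get_obs();print(o["time"],o["position"],o["ft_force"],o["moment"],o["grip_width"])
im=robot.camera("wrist")[:,:,::-1];cv2.imwrite("pics/w4.png",im)
E
```

```text
7.8 [ 0.5373 -0.2681  0.1828] [ 1.371  -0.0905 -4.2463] [-0.0037  1.1355 -0.0098] 0.011607542092695827
```

View pics/w4.png

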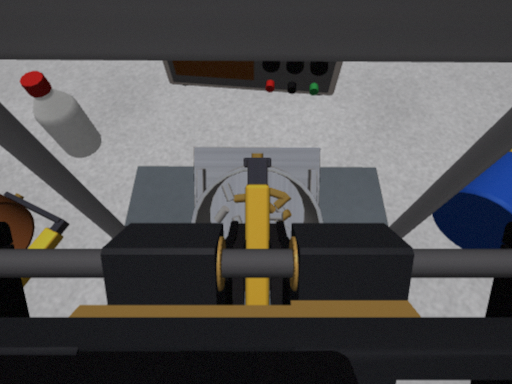

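Emit:
carry_out([
  [0,0,-0.5,0.07,0,0,0],
  [0,0,-1,0.14,0,0,0],
  [0,0,-1.5,0.21,0,0,0],
  [0,0,-2,0.28,0,0,0],
  [0,0,-2.5,0.35,0,0,0],
  [0,0,-3,0.42,0,0,0],
  [0,0,-3.7,-0.3,0,0,0],
  [0,0,-4.7,-1.4,0,0,0],
  [0,0,-6,-2.8,0,0,0],
  [0,0,-7.4,-4.3,0,0,0],
  [0,0,-8.6,-5.6,0,0,0],
  [0,0,-9.1,-6.1,0,0,0],
  [0,0,-9.1,-6.1,0,0,0],
  [0,0,-9.1,-6.1,0,0,0],
])

```text
time: 9.25
position: [0.4317, -0.2702, 0.2078]
tool_rot: [-0.285, 0.278, -0.645, 0.653]
ft_force: [-0.1, 0.1, -5.8]
grip_width: 0.0112
```

```bash
python3 - <<'E'
from h import *
o=robot.get_obs();print(o["time"],o["q"],o["position"],o["ft_force"],o["moment"],o["grip_width"])
for n in("wrist","scene"):
    im=robot.camera(n)[:,:,::-1];cv2.imwrite(f"pics/{n}5.png",im if n=="wrist" else cv2.resize(im[130:330,120:320],None,fx=3,fy=3))
for p,t in(((.41,-.25,.26),28),((.41,-.2,.30),8)):print(rel(p,Rt(t,.008)@F))
E
```

```text
9.25 [-1.1583  0.4315  2.1797  1.3533  0.6988 -0.7677] [ 0.4317 -0.2702  0.2078] [-0.0812  0.1284 -5.7771] [-0.0685  1.408  -0.0287] 0.0112411677528882
[-2.001, -5.312, 1.989, -0.263, 0.008, -0.001]
[-6.984, -8.197, 4.789, -0.612, 0.008, 0.0]
```

View pics/wrist5.png

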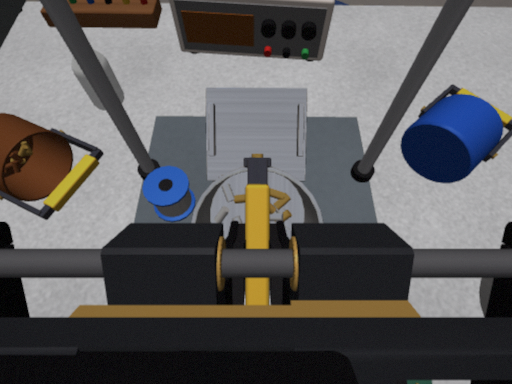

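View pics/scene5.png

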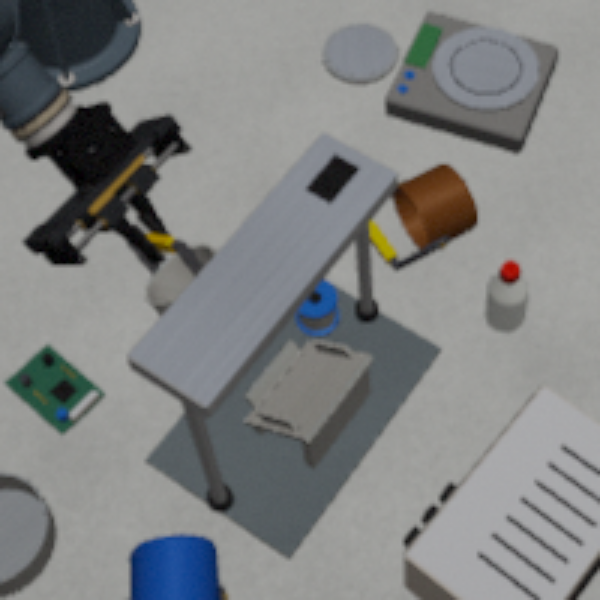

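The pot is clear of the cradle and held steadily (about 6 N). Next I'll raise it and turn it upright.

Emit:
carry_out([
  [0,-0.4,-1,0.4,-0.05,0,0],
  [0,-0.8,-2.1,0.8,-0.1,0,0],
  [0,-1.2,-3.2,1.2,-0.15,0,0],
  [0,-1.6,-4.2,1.6,-0.2,0,0],
  [0,-2,-5.3,2,-0.26,0,0],
  [0,-2.8,-5.8,2.4,-0.32,0,0],
  [0,-3.6,-6.3,2.9,-0.38,0,0],
  [0,-4.5,-6.8,3.4,-0.44,0,0],
  [0,-5.5,-7.3,3.9,-0.5,0,0],
  [0,-6.3,-7.8,4.4,-0.56,0,0],
  [0,-7,-8.2,4.8,-0.61,0,0],
  [0,-7,-8.2,4.8,-0.61,0,0],
  [0,-7,-8.2,4.8,-0.61,0,0],
  [0,-7,-8.2,4.8,-0.61,0,0],
])

```text
time: 10.75
position: [0.409, -0.199, 0.2993]
tool_rot: [-0.467, 0.46, -0.53, 0.537]
ft_force: [0.0, -0.9, -5.9]
grip_width: 0.0111
```

```bash
python3 - <<'E'
from h import *
o=robot.get_obs();print(o["time"],o["q"],o["position"],o["ft_force"],o["moment"],o["grip_width"])
print(R.from_quat(o["tool_rot"]).as_matrix())
for n in("wrist","scene"):
    im=robot.camera(n)[:,:,::-1];cv2.imwrite(f"pics/{n}6.png",im if n=="wrist" else cv2.resize(im[80:280,80:280],None,fx=3,fy=3))
E
```

```text
10.75 [-0.7617  0.1788  1.8509  0.1146  1.0141  0.7385] [ 0.409  -0.199   0.2993] [ 0.0026 -0.88   -5.9181] [-0.051   0.3444 -0.0298] 0.011093583390021755
[[ 0.0147  0.1394  0.9901]
 [-0.9999  0.0012  0.0147]
 [ 0.0009 -0.9902  0.1394]]
```

View pics/wrist6.png

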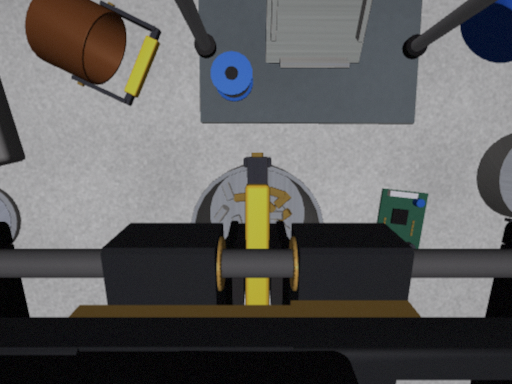

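View pics/scene6.png

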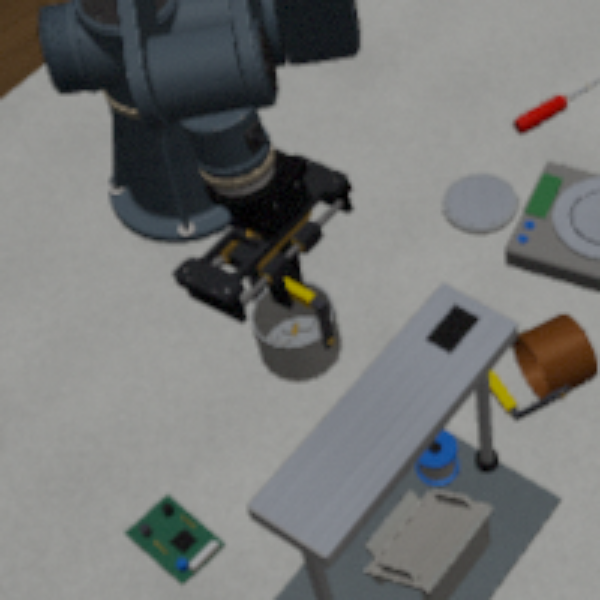

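```bash
python3 - <<'E'
import cv2
t=cv2.imread("pics/wrist6.png");cv2.imwrite("pics/w6a.png",cv2.resize(t[145:235,180:335],None,fx=5,fy=5,interpolation=cv2.INTER_CUBIC))
E
```

```text
(no output)
```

View pics/w6a.png

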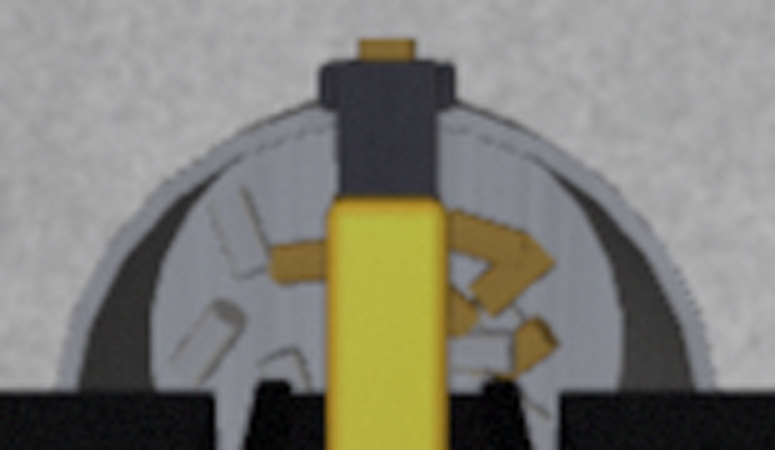

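```bash
cat > potfit.py <<'E'
from h import *
c=robot.camera_params("wrist");E=c["mount"]
k=lambda u:up(u,5,(180,145))
rim=[k(p) for p in[(60,385),(95,300),(140,220),(185,170),(250,125),(310,102),(460,102),(530,130),(590,175),(640,225),(690,300),(712,385)]]
ends=[(k((329,204)),(.037,-.006,.126)),(k((447,204)),(.037,.006,.126))]
def P(v,X):  # pot pts (x toward tool z; y -> tool x; z -> -tool y)
    X=np.atleast_2d(X);A=np.array([[0,0,1],[1,0,0],[0,-1,0]]).T # cols: pot x->? build below
    B=np.c_[[0,0,1],[1,0,0],[0,-1,0]]  # pot x->tool z, pot y->tool x, pot z-> -tool y
    Rr=R.from_rotvec([v[3],0,v[4]]).as_matrix()
    return (X-[0,0,.118])@(Rr@B).T+v[:3]
al=np.linspace(0,2*np.pi,721)
ring=np.c_[.045*np.cos(al),.045*np.sin(al),0*al+.07]
def f(v):
    q=projE(c,E,P(v,ring))
    r=[]
    for p in rim:
        i=np.argmin(((q-p)**2).sum(1));d=q[(i+1)%720]-q[i-1];n=np.array([-d[1],d[0]])/np.hypot(*d);r.append((p-q[i])@n)
    for u,X in ends:r+=list(projE(c,E,P(v,X))[0]-u)
    return np.array(r)
v0=np.array([0,.006,0,.14,0])
for s in(.14,-.14):
  for fixed in(False,True):
    g=(lambda v:f(np.r_[v[:3],s,v[3]])) if fixed else f
    r=least_squares(g,np.r_[v0[:3],0] if fixed else np.r_[v0[:3],s,0],x_scale=.01)
    print(s,fixed,r.x,np.abs(r.fun).mean(),r.fun.round(1))
E
python3 potfit.py
```

```text
0.14 False [ 0.0012  0.0161 -0.0039 -0.1221 -0.0011] 0.6456853539003398 [-1.4  1.5  1.   0.2 -0.7 -1.1 -0.9 -0.1  1.1  1.  -0.2 -0.6 -0.2 -0.
  0.2 -0.1]
0.14 True [ 0.0012  0.049  -0.0147 -0.0025] 5.5950587993448755 [-10.9  -2.4   2.1   3.9   5.    5.4   5.7   5.5   4.8   1.9  -4.1 -10.
   1.5  12.3  -1.6  12.3]
-0.14 False [ 0.0012  0.0161 -0.0039 -0.1221 -0.0011] 0.6456853519576009 [-1.4  1.5  1.   0.2 -0.7 -1.1 -0.9 -0.1  1.1  1.  -0.2 -0.6 -0.2 -0.
  0.2 -0.1]
-0.14 True [ 0.0012  0.0138 -0.0031 -0.0011] 0.8003642464659736 [-0.8  1.6  0.8 -0.1 -1.2 -1.7 -1.5 -0.6  0.7  0.8 -0.1 -0.1 -0.3 -1.
  0.3 -1. ]
```

```bash
python3 - <<'E'
from h import *
M=R.from_quat(robot.get_obs()["tool_rot"]).as_matrix()
print(rel((.43,.05,.31),M),rel((.539,.239,.30),M),rel((.539,.239,.23),M))
# brown pot rough
c=robot.camera_params("top");E=c["extrinsics"]
for uv in((245,178),(265,186),(201,244),(104,185)):
    d=E[:3,:3]@[(uv[0]-c["cx"])/c["fx"],(uv[1]-c["cy"])/c["fy"],1];print(uv,E[:3,3]+d*(.05-E[2,3])/d[2])
E
```

```text
[-24.911, -0.743, 2.584, 0.0, 0.0, 0.0] [-43.659, 1.779, 13.501, 0.0, 0.0, 0.0] [-43.668, 8.71, 12.524, 0.0, 0.0, 0.0]
(245, 178) [0.603  0.0297 0.05  ]
(265, 186) [ 0.5719 -0.044   0.05  ]
(201, 244) [0.3627 0.1933 0.05  ]
(104, 185) [0.585  0.5529 0.05  ]
```

Emit:
carry_out([
  [0,-1,0,0.1,0,0,0],
  [0,-3,-0.1,0.3,0,0,0],
  [0,-6,-0.2,0.6,0,0,0],
  [0,-9,-0.3,0.9,0,0,0],
  [0,-12,-0.4,1.3,0,0,0],
  [0,-15,-0.5,1.6,0,0,0],
  [0,-18,-0.6,1.9,0,0,0],
  [0,-21.5,-0.7,2.3,0,0,0],
  [0,-25,-0.7,3,0,0,0],
  [0,-28,-0.3,4.5,0,0,0],
  [0,-31,0,6.3,0,0,0],
  [0,-34,0.5,8,0,0,0],
  [0,-37,0.9,9.8,0,0,0],
  [0,-40,1.3,11.5,0,0,0],
  [0,-42.3,1.6,12.8,0,0,0],
  [0,-43.3,1.7,13.3,0,0,0],
  [0,-43.7,1.8,13.5,0,0,0],
  [0,-43.7,1.8,13.5,0,0,0],
  [0,-43.7,1.8,13.5,0,0,0],
])

```text
time: 12.75
position: [0.5383, 0.2382, 0.2995]
tool_rot: [-0.468, 0.46, -0.531, 0.536]
ft_force: [0.4, 0.1, -5.8]
grip_width: 0.0114
```

```bash
python3 - <<'E'
from h import *
o=robot.get_obs();print(o["time"],o["q"],o["position"],o["ft_force"],o["moment"],o["grip_width"])
np.savez("w7.npz",p=o["position"],q=o["tool_rot"])
print(R.from_quat(o["tool_rot"]).as_matrix())
for n in("wrist","scene","top"):
    im=robot.camera(n)[:,:,::-1];cv2.imwrite(f"pics/{n}7.png",im)
im=cv2.imread("pics/scene7.png");cv2.imwrite("pics/scene7a.png",cv2.resize(im[90:210,200:330],None,fx=5,fy=5,interpolation=cv2.INTER_CUBIC))
E
```

```text
12.75 [ 0.2441  0.3752  1.5535 -0.0401  1.0788  1.8174] [0.5383 0.2382 0.2995] [ 0.4301  0.0979 -5.8218] [-0.0509  0.3838 -0.0496] 0.011380355294006297
[[ 0.0138  0.1385  0.9903]
 [-0.9999 -0.0019  0.0142]
 [ 0.0038 -0.9904  0.1385]]
```

View pics/wrist7.png

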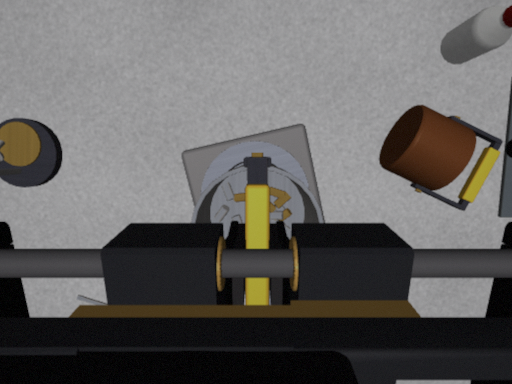

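View pics/scene7a.png

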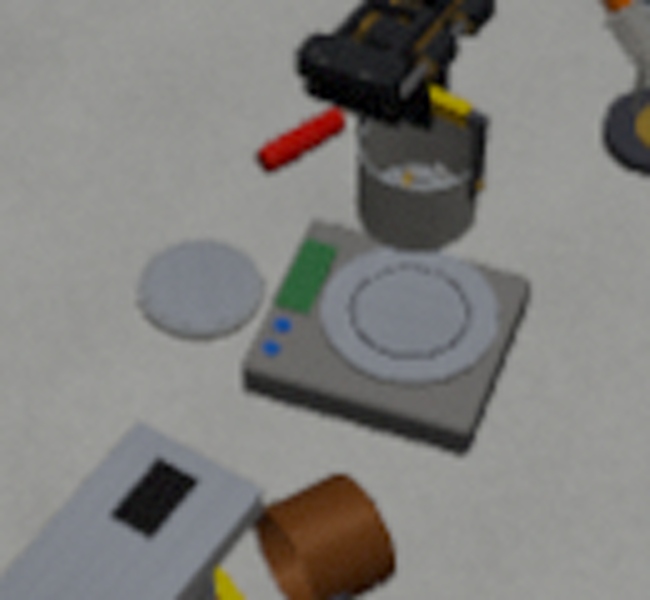

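```bash
python3 - <<'E'
import cv2
t=cv2.imread("pics/wrist7.png");cv2.imwrite("pics/w7a.png",cv2.resize(t[115:225,175:335],None,fx=5,fy=5,interpolation=cv2.INTER_CUBIC))
E
```

```text
(no output)
```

View pics/w7a.png

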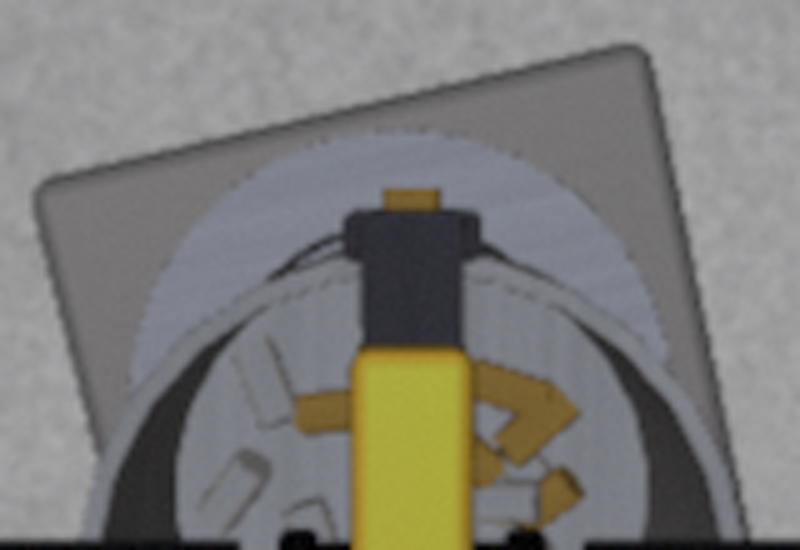

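```bash
cat > panfit.py <<'E'
from h import *
d=np.load("w7.npz");c=robot.camera_params("wrist")
T=np.eye(4);T[:3,:3]=R.from_quat(d["q"]).as_matrix();T[:3,3]=d["p"];EW=T@c["mount"]
pts=np.array([up(p,5,(175,115)) for p in[(130,380),(160,280),(215,205),(285,155),(395,130),(480,140),(550,170),(610,230),(650,300),(668,360)]])
al=np.linspace(0,2*np.pi,1441)
def f(v):
    q=projE(c,EW,np.c_[v[0]+.07*np.cos(al),v[1]+.07*np.sin(al),0*al+.054]);r=[]
    for p in pts:
        i=np.argmin(((q-p)**2).sum(1));dd=q[(i+1)%1440]-q[i-1];n=np.array([-dd[1],dd[0]])/np.hypot(*dd);r.append((p-q[i])@n)
    return np.array(r)
r=least_squares(f,(.537,.238),x_scale=.01);print("pan",r.x,r.fun.round(1))
for v in([.0012,.0138,-.0031],[.0012,.0161,-.0039]):print("grip",(T@np.r_[v,1])[:3])
cc=[(-95,-85),(95,-85),(95,85)]
print(projE(c,EW,fr(.5251,.235,.2365,[[.095,.085,.036],[.095,-.085,.036]])),up((38,185),5,(175,115)),up((640,48),5,(175,115)))
E
python3 panfit.py
```

```text
pan [0.5371 0.2388] [-0.2 -0.6 -0.3  0.1  0.   0.4  0.7 -0.4 -0.7 -0.5]
grip [0.5372 0.237  0.2854]
grip [0.5367 0.237  0.283 ]
[[178.6198 147.6133]
 [304.9814 118.4282]] [182.2 151.6] [302.6 124.2]
```

Emit:
carry_out([
  [0,-0.15,1,-0.14,0,0,0],
  [0,-0.15,2.5,-0.35,0,0,0],
  [0,-0.15,4,-0.56,0,0,0],
  [0,-0.15,5.5,-0.77,0,0,0],
  [0,-0.15,7,-0.98,0,0,0],
  [0,-0.17,8,-1.12,0,0,0],
  [0,-0.18,8.4,-1.18,0,0,0],
  [0,-0.18,8.4,-1.18,0,0,0],
  [0,-0.18,8.4,-1.18,0,0,0],
  [0,-0.18,8.4,-1.18,0,0,0],
])

```text
time: 13.9
position: [0.54, 0.2411, 0.2159]
tool_rot: [-0.467, 0.459, -0.531, 0.538]
ft_force: [0.6, 0.4, -5.6]
grip_width: 0.0116
```

```bash
python3 - <<'E'
from h import *
o=robot.get_obs();print(o["time"],o["position"],o["ft_force"],o["moment"],o["grip_width"])
for n in("scene","top"):
    im=robot.camera(n)[:,:,::-1];cv2.imwrite(f"pics/{n}8.png",im)
im=cv2.imread("pics/scene8.png");cv2.imwrite("pics/scene8a.png",cv2.resize(im[100:190,235:325],None,fx=6,fy=6,interpolation=cv2.INTER_CUBIC))
o=robot.get_obs();M=R.from_quat(o["tool_rot"]).as_matrix();print(M.T@[0,0,-1.])
E
```

```text
13.9 [0.54   0.2411 0.2159] [ 0.5892  0.3523 -5.6424] [-0.0321  0.3482 -0.0865] 0.011605951270491981
[-0.0026  0.9899 -0.142 ]
```

View pics/scene8a.png

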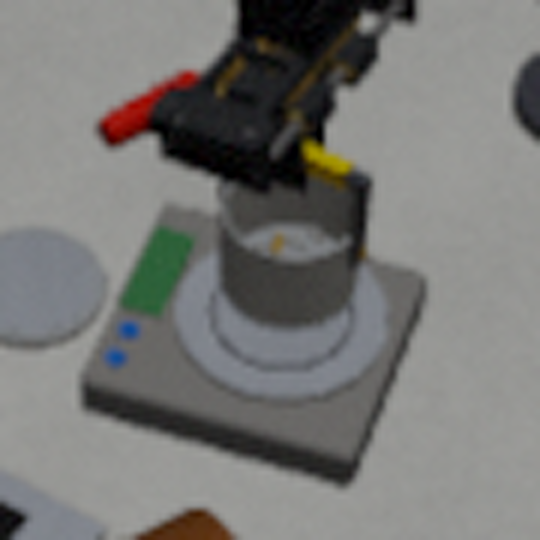

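Emit:
carry_out([
  [0,0,0.2,-0.03,0,0,0],
  [0,0,0.4,-0.06,0,0,0],
  [0,0,0.6,-0.09,0,0,0],
  [0,0,0.8,-0.11,0,0,0],
  [0,0,1,-0.14,0,0,0],
  [0,0,1.2,-0.17,0,0,0],
  [0,0,1.4,-0.2,0,0,0],
  [0,0,1.6,-0.23,0,0,0],
  [0,0,1.8,-0.26,0,0,0],
  [0,0,2,-0.29,0,0,0],
  [0,0,2,-0.29,0,0,0],
])

```text
time: 15.1
position: [0.5391, 0.2407, 0.1944]
tool_rot: [-0.468, 0.459, -0.531, 0.537]
ft_force: [0.4, 0.5, -5.7]
grip_width: 0.0113
```

Emit:
carry_out([
  [0,0,0.1,-0.01,0,0,0],
  [0,0,0.2,-0.03,0,0,0],
  [0,0,0.3,-0.04,0,0,0],
  [0,0,0.4,-0.06,0,0,0],
  [0,0,0.4,-0.06,0,0,0],
])

```text
time: 15.6
position: [0.5392, 0.2408, 0.1905]
tool_rot: [-0.468, 0.459, -0.531, 0.537]
ft_force: [-0.7, -0.1, -7.0]
grip_width: 0.0113
```

Emit:
carry_out([
  [0,0,0.1,-0.01,0,0,0],
  [0,0,0.2,-0.03,0,0,0],
  [0,0,0.3,-0.04,0,0,0],
  [0,0,0.3,-0.04,0,0,0],
  [0,0,0.3,-0.04,0,0,0],
])

```text
time: 16.1
position: [0.5393, 0.2408, 0.1876]
tool_rot: [-0.468, 0.459, -0.531, 0.537]
ft_force: [-0.4, -0.8, -6.0]
grip_width: 0.0113
```

Fz is still about -6 N, so there's no contact yet. I'll continue in 3 mm steps.

Emit:
carry_out([
  [0,0,0.1,-0.01,0,0,0],
  [0,0,0.2,-0.03,0,0,0],
  [0,0,0.3,-0.04,0,0,0],
  [0,0,0.3,-0.04,0,0,0],
  [0,0,0.3,-0.04,0,0,0],
])

```text
time: 16.6
position: [0.5394, 0.2408, 0.1846]
tool_rot: [-0.468, 0.459, -0.531, 0.537]
ft_force: [-0.3, -0.7, -6.3]
grip_width: 0.0114
```

Emit:
carry_out([
  [0,0,0.1,-0.01,0,0,0],
  [0,0,0.2,-0.03,0,0,0],
  [0,0,0.2,-0.03,0,0,0],
  [0,0,0.2,-0.03,0,0,0],
])

```text
time: 17.0
position: [0.5393, 0.2408, 0.1826]
tool_rot: [-0.468, 0.459, -0.531, 0.537]
ft_force: [-0.0, 0.3, -5.5]
grip_width: 0.0119
```

Emit:
carry_out([
  [0,0,0.1,-0.01,0,0,0],
  [0,0,0.2,-0.03,0,0,0],
  [0,0,0.2,-0.03,0,0,0],
  [0,0,0.2,-0.03,0,0,0],
])

```text
time: 17.4
position: [0.5393, 0.2408, 0.1805]
tool_rot: [-0.468, 0.459, -0.531, 0.537]
ft_force: [-0.7, -0.2, -6.3]
grip_width: 0.0113
```

Emit:
carry_out([
  [0,0,0.1,-0.01,0,0,0],
  [0,0,0.2,-0.03,0,0,0],
  [0,0,0.2,-0.03,0,0,0],
  [0,0,0.2,-0.03,0,0,0],
])

```text
time: 17.8
position: [0.5396, 0.2408, 0.1788]
tool_rot: [-0.468, 0.459, -0.531, 0.537]
ft_force: [0.4, -0.8, -4.6]
grip_width: 0.0116
```

Emit:
carry_out([
  [0,0,0.1,-0.01,0,0,0],
  [0,0,0.1,-0.01,0,0,0],
  [0,0,0.1,-0.01,0,0,0],
])

```text
time: 18.1
position: [0.5397, 0.2408, 0.1779]
tool_rot: [-0.468, 0.459, -0.531, 0.537]
ft_force: [1.1, -1.4, -3.4]
grip_width: 0.0115
```

Emit:
carry_out([
  [0,0,0.1,-0.01,0,0,0],
  [0,0,0.1,-0.01,0,0,0],
  [0,0,0.1,-0.01,0,0,0],
])

```text
time: 18.4
position: [0.5398, 0.2408, 0.1769]
tool_rot: [-0.468, 0.459, -0.531, 0.537]
ft_force: [0.7, -1.3, -1.0]
grip_width: 0.0113
```

Emit:
carry_out([
  [0,0,0.06,-0.01,0,0,0],
  [0,0,0.06,-0.01,0,0,0],
  [0,0,0.06,-0.01,0,0,0],
])

```text
time: 18.7
position: [0.5397, 0.2408, 0.1762]
tool_rot: [-0.468, 0.459, -0.531, 0.537]
ft_force: [0.7, -1.0, -0.5]
grip_width: 0.0111
```

```bash
python3 - <<'E'
from h import *
o=robot.get_obs();print(o["time"],o["position"],o["ft_force"],o["moment"],o["grip_width"])
fs=[]
for i in range(3):
    im=robot.camera("scene")[:,:,::-1];fs.append(robot.get_obs()["ft_force"])
print(fs)
cv2.imwrite("pics/scene9a.png",cv2.resize(im[100:190,235:325],None,fx=6,fy=6,interpolation=cv2.INTER_CUBIC))
E
```

```text
18.7 [0.5397 0.2408 0.1762] [ 0.6762 -1.0344 -0.5031] [-0.2351  0.1547 -0.0806] 0.011148271261707096
[array([ 1.096 , -1.7028, -0.8963]), array([ 0.9526, -2.1659, -1.1376]), array([ 0.5273, -2.2067, -0.293 ])]
```

View pics/scene9a.png

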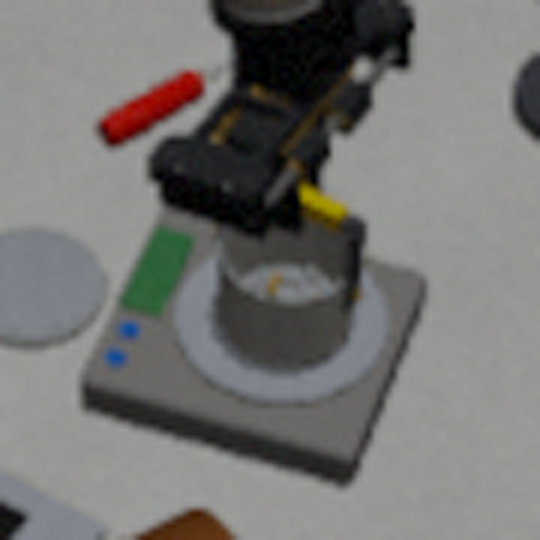

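The pan now carries about 5 of the roughly 6 N, and the pot sits centred on the ring. I'll ease the grip and open.

Emit:
carry_out([
  [0,0,0,0,0,0,0],
  [0,0,0,0,0,0,0],
], force=10)

```text
time: 19.05
position: [0.5397, 0.2408, 0.1761]
tool_rot: [-0.468, 0.459, -0.531, 0.537]
ft_force: [0.7, -1.0, -0.3]
grip_width: 0.0116
```

Emit:
carry_out([
  [0.15,0,0,0,0,0,0],
  [0.18,0,0,0,0,0,0],
  [0.22,0,0,0,0,0,0],
  [0.28,0,0,0,0,0,0],
  [0.35,0,0,0,0,0,0],
  [0.45,0,0,0,0,0,0],
  [0.55,0,0,0,0,0,0],
  [0.55,0,0,0,0,0,0],
  [0.55,0,0,0,0,0,0],
])

```text
time: 19.95
position: [0.5394, 0.2408, 0.176]
tool_rot: [-0.468, 0.459, -0.531, 0.537]
ft_force: [0.3, -0.1, 0.3]
grip_width: 0.0465
```

```bash
python3 - <<'E'
from h import *
o=robot.get_obs();print(o["time"],o["position"],o["ft_force"],o["moment"],o["grip_width"])
im=robot.camera("wrist")[:,:,::-1];cv2.imwrite("pics/w10.png",im)
E
```

```text
19.95 [0.5394 0.2408 0.176 ] [ 0.2857 -0.1154  0.3495] [-0.0332  0.2352 -0.0044] 0.04651046241093843
```

View pics/w10.png

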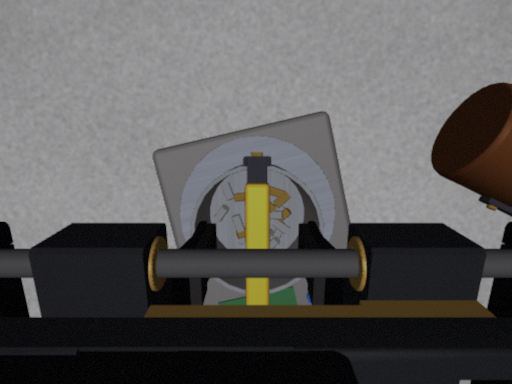

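Emit:
carry_out([
  [0.55,0,-0.5,0,0,0,0],
  [0.55,0,-1.5,0,0,0,0],
  [0.55,0,-3,0,0,0,0],
  [0.55,0,-5,0,0,0,0],
  [0.55,0,-8,0,0,0,0],
  [0.55,0,-11,0,0,0,0],
  [0.55,0,-13,0,0,0,0],
  [0.55,0,-14,0,0,0,0],
  [0.55,0,-14,0,0,0,0],
  [0.55,0,-14,0,0,0,0],
])

```text
time: 21.0
position: [0.5192, 0.2407, 0.314]
tool_rot: [-0.468, 0.46, -0.531, 0.537]
ft_force: [0.5, 0.1, -0.4]
grip_width: 0.0478
```

```bash
python3 - <<'E'
from h import *
o=robot.get_obs();print(o["time"],o["position"],o["ft_force"],o["moment"],o["grip_width"])
W=robot.camera("wrist")[:,:,::-1];S=robot.camera("scene")[:,:,::-1];T=robot.camera("top")[:,:,::-1]
cv2.imwrite("pics/w11.png",W);cv2.imwrite("pics/s11.png",S);cv2.imwrite("pics/t11.png",T)
cv2.imwrite("pics/s11a.png",cv2.resize(S[100:190,235:325],None,fx=6,fy=6,interpolation=cv2.INTER_CUBIC))
E
```

```text
21.0 [0.5192 0.2407 0.314 ] [ 0.489   0.0737 -0.3618] [-0.0694  0.2273 -0.056 ] 0.04778267792587445
```

View pics/w11.png

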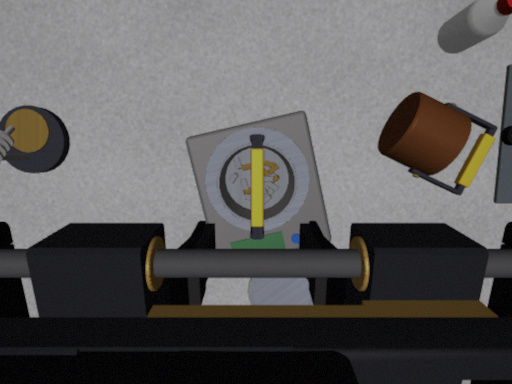

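View pics/s11.png

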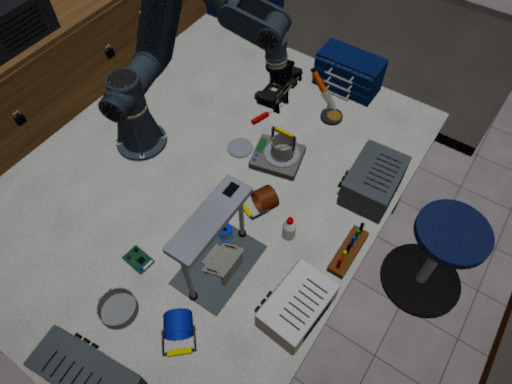

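View pics/s11a.png

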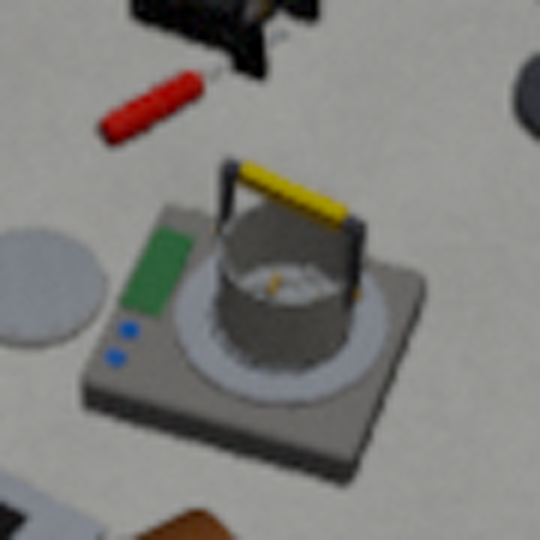

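The pot stands upright on the ring in the middle of the pan. The gripper is clear, and the bystanders are at the same pixels as at the start. Handing in.

```bash
python3 -c "
from rig import robot
print(robot.hand_in())"
```

```text
the job is handed in; nothing more can be done
None
```

The steel pot is on the scale, upright in the middle of the pan, and I handed the job in at about 21 s.

- **Grasp and extraction:** I gripped the yellow handle with the tool tilted 43° and drew the pot about 50 mm along its own axis. It then went out to the front, was turned upright and carried to the scale. I saw no contact with the light or stand, and the wrist force stayed around 6 N.
- **Placing:** I lowered it in 1 to 3 mm steps until the pan carried about 5 N of its roughly 6 N (about 3.5 mm sunk), then eased the grip and opened.
- **Last checks:** The wrist and scene pictures show the pot upright on the ring. I estimate it is within about 3 mm of the pan's centre. The gripper is about 14 cm clear, and the bystanders look unmoved by eye.

**What failed or disagreed:**
- The first grasp orientation hit joint 6's limit at its requested pose, so I used the half-turned grasp instead.
- The camera-based height of the grip was about 10 mm off the real contact height, so I lowered by force readings instead.

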